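# Find the full nozzle tin by its heft

### The arm

A 7-joint arm with a two-finger parallel gripper is mounted at the origin on the work surface. World frame = base frame: x ahead of the robot, y to its left, z up, the work surface at z = 0. Lengths are in m, angles in rad, forces in N, time in s.
With the tool pointing down it reaches from about 0.35 to 0.9 m from the base axis. Payload 7.2 kg.
Tool frame: the origin (TCP) lies midway between the tips of the shut fingers; the grasp point (between the pads) lies 19 mm behind it; z points along the fingers, y is the line along which they close (so a half turn about z gives the same grasp; the last joint's range is limited). The gripper opens to 88 mm and grips with 3 to 60 N. Pads are 20 mm wide; open, the fingers measure 115 mm over their backs; the gripper's body (75 mm by 178 mm) begins 61 mm behind the grasp point.
Start: joints at [1.103, 0.411, -0.013, 1.596, 0.006, 1.134, -0.082], TCP at [0.243, -0.576, 0.188] pointing down, gripper open.
Joint ranges: [-2.95, 2.95], [-0.29, 1.99], [-1.47, 1.44], [0.14, 2.54], [-1.03, 4.17], [0.13, 1.85], [-2.86, 2.86]. Speed limits (rad/s): [2.39, 2.39, 3.01, 3.01, 3.14, 3.14, 3.14].

### API

Orientations are given as a rotation vector (axis times angle).
In Python, from bench import sensors, viewer, ticket gives the robot as it stands.
- The arm moves only by the tool arm_command, never from a script. Its argument "deltas" is a list of rows, each a list of 3 entries, a list of its own where there are three numbers: the shift along the world's x, y, z in m, then the turn about the world's z in degrees, then the finger opening in m, from 0 to 0.0878. In form: [[[dx, dy, dz], twist, fingers], ...]. A call has exactly 8 rows; each row is the pose to reach, as a shift and turn from the pose commanded when the call began; what a row does not reach only later rows make up. A row lasts 1/12 s, in which the tool goes at most 41.7 mm and 7.16 degrees, less where a joint would pass 70% of its speed; a pose out of reach is approached as far as the arm can. A call with a gripper value outside its range is refused whole. The fingers move at their own pace and stop on an object; "newtons" is the grip in N (left out, the last holds). Time passes only in rows, so rows that repeat a pose let the fingers close, or fill a call up. It gives the time, the measured TCP pose, the force, the opening and the grip force at its end, in the units of the state.
- sensors.sense(): the state, without advancing time (a new reading comes with each control period).
- viewer.read_camera(name): name is "side" or "top"; returns a dict with "frame" (400x640x3 uint8, red, green, blue), "depth" (400x640 float32, m along the optical axis (not along the pixel's ray), 0 where there is no reading), "K" (3x3 intrinsics, pixels), "dist_coeffs" ([k1, k2, p1, p2, k3] as OpenCV has them; the pictures are not rectified), "xyz" and "orientation" of the camera in the world. Camera axes: x right, y up, looking along -z (the intrinsics and any distortion apply to the point x, -y, -z); pixel columns grow to the right and rows downward; lengths in m; the calibration is good to about 2 mm. A picture is of the moment at which its call begins.
- ticket.hand_in(): hands the job in; it is judged then, once.
The state is a dict: "t": time; "joint_positions": joint angles; "dq": joint speeds; "effort": joint torques, N m; "position": TCP position; "orientation": TCP orientation; "force": force on the tool from outside, world axes, zero at the start; "torque": the same for the moment, N m; "width": finger opening in m; "grip_force": force on a finger pad.
Only numpy, scipy, OpenCV 4.12 (cv2) and the standard library are available. Lean on these libraries where they do the work, as an engineer would, in place of code of your own. Each camera call takes 0.05 s, during which the arm holds its last target. There are 200 camera calls.

### The job

One of the three identical red tins is full of steel piping nozzles and the other two are nearly empty; heft them to find out which. Stand the two nearly empty tins upright on the blue refill tray and let go of them, then hold the full tin up, roughly upright, with its underside at least 15 cm above the table, and finish while still holding it there, still. Do not tip any tin over and leave the bread and utensils where they are.

Things in the scene. Friction and masses are not known exactly. Their poses are not given: they have to be found in the camera images.
- tin1: one of three outwardly identical closed tins, origin at the centre of its underside. One of the three is full of steel nozzles, packed so they hardly shift, and weighs 0.42 to 0.52 kg in all; the other two weigh 0.15 to 0.19 kg each. Which one is full changes every time and cannot be seen.
- tin2: one of three outwardly identical closed tins, origin at the centre of its underside. One of the three is full of steel nozzles, packed so they hardly shift, and weighs 0.42 to 0.52 kg in all; the other two weigh 0.15 to 0.19 kg each. Which one is full changes every time and cannot be seen.
- tin3: one of three outwardly identical closed tins, origin at the centre of its underside. One of the three is full of steel nozzles, packed so they hardly shift, and weighs 0.42 to 0.52 kg in all; the other two weigh 0.15 to 0.19 kg each. Which one is full changes every time and cannot be seen.
- tin1_center (a point): centre of tin1, 50 mm above its underside. A square tin, 60 x 60 mm, 100 mm high, red sides with a thin steel band low down, plain yellow lid without a knob, standing on the table; x and y axes square to the side walls, z up along its height.
- tin2_center (a point): centre of tin2, 50 mm above its underside. A square tin, 60 x 60 mm, 100 mm high, red sides with a thin steel band low down, plain yellow lid without a knob, standing on the table; x and y axes square to the side walls, z up along its height.
- tin3_center (a point): centre of tin3, 50 mm above its underside. A square tin, 60 x 60 mm, 100 mm high, red sides with a thin steel band low down, plain yellow lid without a knob, standing on the table; x and y axes square to the side walls, z up along its height.
- tray: blue plastic refill tray lying on the table, does not shift; 280 mm along its x, 160 mm along its y, with a rim 15 mm high and 5 mm thick round a 5 mm thick floor; origin at the centre of its underside; empty at the start; room for two tins side by side along its x
- roll1: bystander, leave alone: round bread roll, 78 mm wide, 48 mm high; origin on its underside
- roll2: bystander, leave alone: round bread roll, 78 mm wide, 48 mm high; origin on its underside
- crescent: bystander, leave alone: crescent pastry, 36 mm thick, 136 mm across; origin on its underside
- scraper: bystander, leave alone: dough scraper, steel blade with dark wooden handle, 100 x 120 mm, 16 mm high; origin on its underside
- loafpan: bystander, leave alone: dark steel loaf pan, 100 x 200 mm, 65 mm high; origin on its underside
- seedjar: bystander, leave alone: closed jar, 64 mm wide, 85 mm high; origin on its underside
- brush: bystander, leave alone: pastry brush lying flat; origin on its underside

How it is judged:
At the end, for the whole second after the job is handed in: The two light tins stand free and upright (within 0.1 rad) on the tray, each pressing on it with its own light weight (0.8 to 2.9 N); the heavy tin is gripped by the fingers, its centre more than 0.19 m above the table, tilted less than 0.35 rad, nearly motionless, off the tray (((height (world z) of tin1_center above 0.19 m and contact force between tin1 and the fingers above 1 N and contact force between tin1 and tray below 0.1 N and angle between tin1_center's own z axis and vertical below 0.35 rad and linear speed of tin1 below 0.05 m/s and contact force between tin2 and tray between 0.8 and 2.9 N and contact force between each of tin2, tin3 and the fingers below 0.1 N and angle between each of tin2_center, tin3_center's own z axis and vertical below 0.1 rad and linear speed of each of tin2, tin3 below 0.03 m/s and x of tin2_center in the frame of tray between -0.14 and 0.14 m and y of tin2_center in the frame of tray between -0.08 and 0.08 m and contact force between tin3 and tray between 0.8 and 2.9 N and x of tin3_center in the frame of tray between -0.14 and 0.14 m and y of tin3_center in the frame of tray between -0.08 and 0.08 m) or (height (world z) of tin2_center above 0.19 m and contact force between tin2 and the fingers above 1 N and contact force between tin2 and tray below 0.1 N and angle between tin2_center's own z axis and vertical below 0.35 rad and linear speed of tin2 below 0.05 m/s and contact force between tin1 and tray between 0.8 and 2.9 N and contact force between each of tin1, tin3 and the fingers below 0.1 N and angle between each of tin1_center, tin3_center's own z axis and vertical below 0.1 rad and linear speed of each of tin1, tin3 below 0.03 m/s and x of tin1_center in the frame of tray between -0.14 and 0.14 m and y of tin1_center in the frame of tray between -0.08 and 0.08 m and contact force between tin3 and tray between 0.8 and 2.9 N and x of tin3_center in the frame of tray between -0.14 and 0.14 m and y of tin3_center in the frame of tray between -0.08 and 0.08 m) or (height (world z) of tin3_center above 0.19 m and contact force between tin3 and the fingers above 1 N and contact force between tin3 and tray below 0.1 N and angle between tin3_center's own z axis and vertical below 0.35 rad and linear speed of tin3 below 0.05 m/s and contact force between tin1 and tray between 0.8 and 2.9 N and contact force between each of tin1, tin2 and the fingers below 0.1 N and angle between each of tin1_center, tin2_center's own z axis and vertical below 0.1 rad and linear speed of each of tin1, tin2 below 0.03 m/s and x of tin1_center in the frame of tray between -0.14 and 0.14 m and y of tin1_center in the frame of tray between -0.08 and 0.08 m and contact force between tin2 and tray between 0.8 and 2.9 N and x of tin2_center in the frame of tray between -0.14 and 0.14 m and y of tin2_center in the frame of tray between -0.08 and 0.08 m))); the arm keeps its last pose, push and grip.
It fails at once if a tin is tipped over (more than 0.8 rad) (angle between any of tin1_center, tin2_center, tin3_center's own z axis and vertical above 0.8 rad).
It fails at once if a bystander is moved more than 30 mm (distance of any of roll1, roll2, crescent, scraper, loafpan, seedjar, brush from where it was at the start of the episode above 0.03 m).
It also fails if it takes over 72 s, if anything falls off the work surface, if the arm or the gripper's body presses on something with over 40 N, if the wrist force passes 120 N, or if a joint passes its speed limit or range.

## Working session

There is one attempt and no reset: what is moved stays moved. The work goes in short steps, Python scripts to look and compute and a tool call to move; the robot and the scene stay as the last step left them, time stands still between calls to the robot, and variables do not carry over. Pictures are saved under pics/ and viewed, at most 10 in all, crops included, and the job is handed in when it is done.

Besides the shell and the picture viewer there is one more tool, called after ">>>" by a JSON object that holds its "name" and its "arguments", one argument or row to a line. arm_command: Moves the arm, as the interface text tells. Its arguments: {"type":"object","properties":{"deltas":{"type":"array","items":{"type":"array"}},"newtons":{"type":"number"}},"required":["deltas"]}

```bash
mkdir -p pics; ls; python3 - <<'E'
from bench import sensors, viewer
import cv2,pickle
for n in ("side","top"):
    d=viewer.read_camera(n); pickle.dump(d,open(n+".pkl","wb"))
    cv2.imwrite(f"pics/{n}0.png",d["frame"][:,:,::-1]); print(n,d["K"],d["dist_coeffs"],d["xyz"],d["orientation"])
print(sensors.sense())
E
```

```text
pics
side [[464.85018138   0.         320.68654783]
 [  0.         464.85018138 203.10582042]
 [  0.           0.           1.        ]] [-0.11128736  0.          0.          0.          0.        ] [ 0.49795488 -0.7593752   1.01268586] [ 0.67736285 -0.01595372 -0.04433039]
top [[363.19165156   0.         319.92411641]
 [  0.         363.19165156 196.40389526]
 [  0.           0.           1.        ]] [-0.04552942  0.          0.          0.          0.        ] [0.39918971 0.0018829  1.1376706 ] [ 0.11970874 -0.1151231  -1.54789888]
{'t': 0.1, 'joint_positions': array([ 1.10279762,  0.41180606, -0.01270677,  1.59692661,  0.00562467,
        1.13429336, -0.08219027]), 'dq': array([-2.98353342e-04, -3.45559050e-04,  1.27852913e-03, -1.97137432e-03,
        5.15726332e-06, -7.84759936e-04, -1.65843045e-04]), 'effort': array([ 2.86185110e-03, -5.89098322e+01,  6.43930770e-01, -2.91713458e+01,
       -5.37942059e-02,  1.44941101e-02,  4.45587818e-05]), 'position': array([ 0.24303346, -0.57528606,  0.18721568]), 'orientation': array([-3.07770687e+00, -6.23622707e-01,  6.22961500e-04]), 'force': array([ 0.25905073,  0.11447435, -0.10406127]), 'torque': array([ 0.00048713, -0.01623573,  0.03755817]), 'grip_force': 0.0, 'width': 0.08793362236227338}
```

View pics/top0.png

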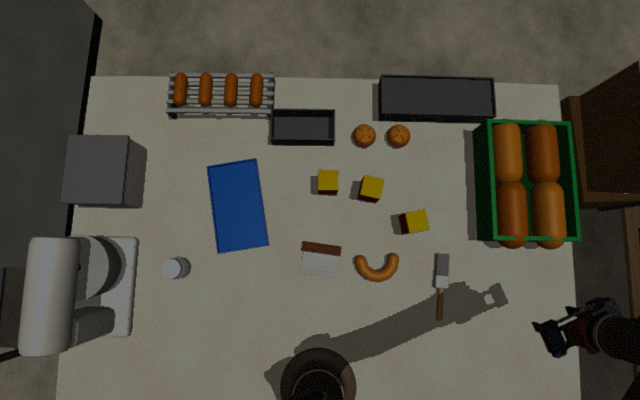

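View pics/side0.png

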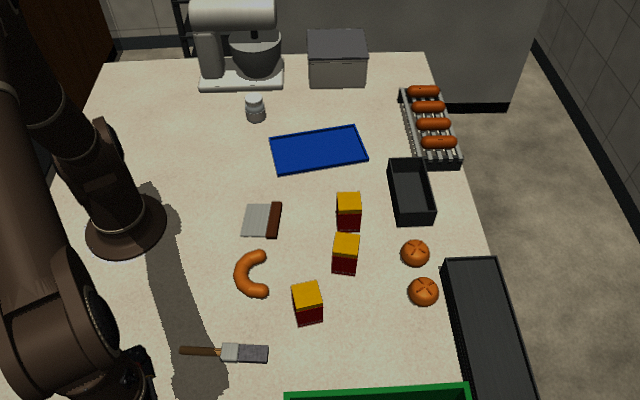

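The top picture has the tin lids at about (328,177), (372,187) and (416,221), the tray at (238,205), and the loaf pan at (303,127). The rolls are at (364,135) and (398,135), the scraper at (321,258), and the arm at right (580,330). The side view agrees.

```bash
cat > h.py <<'E'
import cv2,numpy as np
from scipy.spatial.transform import Rotation as R
def ray(d,px,z):
    px=np.asarray(px,float).reshape(-1,1,2)
    n=cv2.undistortPoints(px,d["K"],d["dist_coeffs"]).reshape(-1,2)
    v=R.from_rotvec(d["orientation"]).apply(np.c_[n[:,0],-n[:,1],-np.ones(len(n))])
    return (d["xyz"]+v*((z-d["xyz"][2])/v[:,2])[:,None])[:,:2]
def rects(d,lo,hi,z,amin):
    m=cv2.inRange(cv2.cvtColor(d["frame"],cv2.COLOR_RGB2HSV),lo,hi)
    out=[]
    for c in cv2.findContours(m,cv2.RETR_EXTERNAL,cv2.CHAIN_APPROX_NONE)[0]:
        if cv2.contourArea(c)<amin: continue
        w=ray(d,c,z); r=cv2.minAreaRect((w*1000).astype(np.float32))
        out.append((c.reshape(-1,2).mean(0).round(),np.round(r[0],1),np.round(r[1],1),round(r[2],1)))
    return out
YEL=((22,150,90),(32,255,255)); BLUE=((100,150,50),(125,255,255))
E
python3 - <<'E'
import pickle
from h import *
for n in("side","top"):
    d=pickle.load(open(n+".pkl","rb"))
    print(n)
    for r in rects(d,*YEL,.1,100): print(r)
    for r in rects(d,*BLUE,.015,1000): print("tray",r)
E
```

```text
side
(array([306., 294.]), array([ 489. , -278.7]), array([58.9, 57.3]), 10.8)
(array([346., 243.]), array([ 586.1, -149.1]), array([60.6, 58.8]), 78.5)
(array([349., 201.]), array([604. , -21.3]), array([59.3, 58.4]), 89.8)
tray (array([317., 149.]), array([535.2, 260.7]), array([277.8, 161.1]), 10.7)
top
(array([417., 221.]), array([ 490.5, -273.5]), array([58.2, 58.4]), 11.4)
(array([372., 186.]), array([ 588.5, -143.4]), array([58.6, 58.4]), 77.9)
(array([328., 180.]), array([606.2, -14.7]), array([56.3, 55.5]), 1.1)
tray (array([237., 206.]), array([538. , 266.6]), array([276.6, 158.3]), 10.7)
```

>>> {"name": "arm_command", "arguments": {
  "deltas": [
    [[0.015, 0.018, 0.01], -1.5, 0.087],
    [[0.04, 0.049, 0.02], -3, 0.087],
    [[0.067, 0.081, 0.02], -5, 0.087],
    [[0.094, 0.114, 0.02], -7, 0.087],
    [[0.121, 0.147, 0.02], -9, 0.087],
    [[0.148, 0.18, 0.02], -11, 0.087],
    [[0.17, 0.206, 0.02], -12, 0.087],
    [[0.18, 0.219, 0.02], -12, 0.087]
  ]
}}

```text
t: 0.77
position: [0.4269, -0.3514, 0.2078]
orientation: [-3.125, -0.306, -0.002]
force: [-0.1, 0.6, -0.4]
width: 0.0873
grip_force: 0.0
```

>>> {"name": "arm_command", "arguments": {
  "deltas": [
    [[0.02, 0.024, 0.0], 0, 0.087],
    [[0.044, 0.053, 0.0], 0, 0.087],
    [[0.06, 0.073, 0.0], 0, 0.087],
    [[0.067, 0.081, 0.0], 0, 0.087],
    [[0.067, 0.081, 0.0], 0, 0.087],
    [[0.067, 0.081, 0.0], 0, 0.087],
    [[0.067, 0.081, 0.0], 0, 0.087],
    [[0.067, 0.081, 0.0], 0, 0.087]
  ]
}}

```text
t: 1.43
position: [0.4889, -0.2778, 0.2079]
orientation: [3.127, 0.294, -0.001]
force: [-0.5, -0.5, -0.1]
width: 0.0869
grip_force: 0.0
```

```bash
python3 - <<'E'
from bench import sensors, viewer
import cv2
s=sensors.sense(); print(s["position"],s["orientation"],s["dq"].round(4))
d=viewer.read_camera("top"); cv2.imwrite("pics/top1.png",cv2.resize(d["frame"][120:320,300:560,::-1],None,fx=3,fy=3))
E
```

```text
[ 0.48889914 -0.27775258  0.20786724] [ 3.12723650e+00  2.93622923e-01 -1.12322134e-03] [ 0.0003 -0.0019 -0.006  -0.0034 -0.0014 -0.0001 -0.0035]
```

View pics/top1.png

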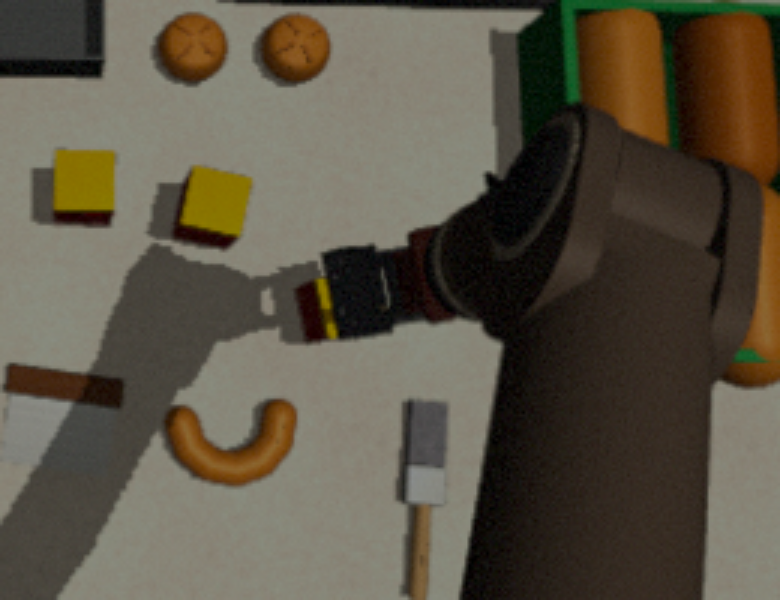

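The tin sits straight under the gripper at crop (325,310) and everything else is undisturbed, so I'm descending.

>>> {"name": "arm_command", "arguments": {
  "deltas": [
    [[0, 0.001, -0.015], 0, 0.087],
    [[0, 0.001, -0.04], 0, 0.087],
    [[0, 0.001, -0.068], 0, 0.087],
    [[0, 0.001, -0.096], 0, 0.087],
    [[0, 0.001, -0.124], 0, 0.087],
    [[0, 0.001, -0.148], 0, 0.087],
    [[0, 0.001, -0.16], 0, 0.087],
    [[0, 0.001, -0.163], 0, 0.087]
  ]
}}

```text
t: 2.15
position: [0.4883, -0.2749, 0.0428]
orientation: [-3.126, -0.296, 0.005]
force: [-0.4, -0.3, 0.7]
width: 0.087
grip_force: 0.0
```

>>> {"name": "arm_command", "arguments": {
  "deltas": [
    [[0, 0, 0], 0, 0.05],
    [[0, 0, 0], 0, 0.05],
    [[0, 0, 0], 0, 0.05],
    [[0, 0, 0], 0, 0.05],
    [[0, 0, 0], 0, 0.05],
    [[0, 0, 0], 0, 0.05],
    [[0, 0, 0], 0, 0.05],
    [[0, 0, 0], 0, 0.05]
  ],
  "newtons": 25
}}

```text
t: 2.82
position: [0.4911, -0.2752, 0.0462]
orientation: [3.126, 0.298, 0.003]
force: [0.1, -0.2, 6.8]
width: 0.0597
grip_force: 25.0
```

>>> {"name": "arm_command", "arguments": {
  "deltas": [
    [[0, 0, 0.01], 0, 0.05],
    [[0, 0, 0.03], 0, 0.05],
    [[0, 0, 0.06], 0, 0.05],
    [[0, 0, 0.085], 0, 0.05],
    [[0, 0, 0.1], 0, 0.05],
    [[0, 0, 0.1], 0, 0.05],
    [[0, 0, 0.1], 0, 0.05],
    [[0, 0, 0.1], 0, 0.05]
  ]
}}

```text
t: 3.48
position: [0.4894, -0.2743, 0.1439]
orientation: [-3.127, -0.299, 0.002]
force: [0.2, 0.1, -1.7]
width: 0.0598
grip_force: 25.0
```

>>> {"name": "arm_command", "arguments": {
  "deltas": [
    [[0, 0, 0], 0, 0.05],
    [[0, 0, 0], 0, 0.05],
    [[0, 0, 0], 0, 0.05],
    [[0, 0, 0], 0, 0.05],
    [[0, 0, 0], 0, 0.05],
    [[0, 0, 0], 0, 0.05],
    [[0, 0, 0], 0, 0.05],
    [[0, 0, 0], 0, 0.05]
  ]
}}

```text
t: 4.15
position: [0.4903, -0.2747, 0.1449]
orientation: [3.127, 0.299, 0.0]
force: [-0.1, -0.1, -2.4]
width: 0.0599
grip_force: 25.0
```

Tin A reads about 2 N, so it is light. I'm carrying it to the near slot on the tray.

>>> {"name": "arm_command", "arguments": {
  "deltas": [
    [[0, 0.008, 0.03], 0, 0.05],
    [[0, 0.028, 0.055], 0, 0.05],
    [[0, 0.058, 0.065], 0, 0.05],
    [[-0.002, 0.092, 0.065], 0, 0.05],
    [[-0.004, 0.127, 0.065], 0, 0.05],
    [[-0.006, 0.162, 0.065], 0, 0.05],
    [[-0.007, 0.197, 0.065], 0, 0.05],
    [[-0.008, 0.232, 0.065], 0, 0.05]
  ]
}}

```text
t: 4.82
position: [0.4819, -0.0412, 0.2103]
orientation: [3.127, 0.298, 0.001]
force: [0.7, -0.1, -1.6]
width: 0.0598
grip_force: 25.0
```

>>> {"name": "arm_command", "arguments": {
  "deltas": [
    [[-0.001, 0.035, 0], 0, 0.05],
    [[-0.002, 0.07, 0], 0, 0.05],
    [[-0.003, 0.105, 0], 0, 0.05],
    [[-0.004, 0.14, 0], 0, 0.05],
    [[-0.005, 0.175, 0], 0, 0.05],
    [[-0.006, 0.21, 0], 0, 0.05],
    [[-0.007, 0.24, 0], 0, 0.05],
    [[-0.008, 0.265, 0], 0, 0.05]
  ]
}}

```text
t: 5.48
position: [0.4737, 0.225, 0.2102]
orientation: [-3.126, -0.301, -0.001]
force: [0.2, 0.5, -1.8]
width: 0.0599
grip_force: 25.0
```

>>> {"name": "arm_command", "arguments": {
  "deltas": [
    [[-0.001, 0.017, 0], 0, 0.05],
    [[-0.001, 0.027, 0], 0, 0.05],
    [[-0.001, 0.032, 0], 0, 0.05],
    [[-0.001, 0.032, 0], 0, 0.05],
    [[-0.001, 0.032, 0], 0, 0.05],
    [[-0.001, 0.032, 0], 0, 0.05],
    [[-0.001, 0.032, 0], 0, 0.05],
    [[-0.001, 0.032, 0], 0, 0.05]
  ]
}}

```text
t: 6.15
position: [0.4736, 0.2532, 0.21]
orientation: [3.127, 0.296, 0.0]
force: [-0.5, -0.7, -1.3]
width: 0.0598
grip_force: 25.0
```

>>> {"name": "arm_command", "arguments": {
  "deltas": [
    [[0, 0, -0.015], 0, 0.05],
    [[0, 0, -0.04], 0, 0.05],
    [[0, 0, -0.07], 0, 0.05],
    [[0, 0, -0.1], 0, 0.05],
    [[0, 0, -0.125], 0, 0.05],
    [[0, 0, -0.142], 0, 0.05],
    [[0, 0, -0.15], 0, 0.05],
    [[0, 0, -0.154], 0, 0.05]
  ]
}}

```text
t: 6.82
position: [0.4729, 0.2536, 0.0549]
orientation: [3.127, 0.298, -0.003]
force: [-0.1, -0.1, -2.0]
width: 0.0598
grip_force: 25.0
```

>>> {"name": "arm_command", "arguments": {
  "deltas": [
    [[0, 0, -0.001], 0, 0.05],
    [[0, 0, -0.002], 0, 0.05],
    [[0, 0, -0.003], 0, 0.05],
    [[0, 0, -0.004], 0, 0.05],
    [[0, 0, -0.005], 0, 0.05],
    [[0, 0, -0.006], 0, 0.05],
    [[0, 0, -0.006], 0, 0.05],
    [[0, 0, -0.006], 0, 0.05]
  ]
}}

```text
t: 7.48
position: [0.4738, 0.2544, 0.0511]
orientation: [3.127, 0.298, 0.002]
force: [-1.4, -1.8, 6.7]
width: 0.0598
grip_force: 25.0
```

Contact with the tray floor. Releasing and lifting.

>>> {"name": "arm_command", "arguments": {
  "deltas": [
    [[0, 0, 0.001], 0, 0.087],
    [[0, 0, 0.001], 0, 0.087],
    [[0, 0, 0.001], 0, 0.087],
    [[0, 0, 0.001], 0, 0.087],
    [[0, 0, 0.001], 0, 0.087],
    [[0, 0, 0.001], 0, 0.087],
    [[0, 0, 0.001], 0, 0.087],
    [[0, 0, 0.001], 0, 0.087]
  ]
}}

```text
t: 8.15
position: [0.4732, 0.2543, 0.0509]
orientation: [3.127, 0.299, -0.0]
force: [-0.4, -0.7, -0.1]
width: 0.0867
grip_force: 0.0
```

>>> {"name": "arm_command", "arguments": {
  "deltas": [
    [[0, 0, 0.01], 0, 0.087],
    [[0, 0, 0.03], 0, 0.087],
    [[0, 0, 0.06], 0, 0.087],
    [[0, 0, 0.095], 0, 0.087],
    [[0, 0, 0.13], 0, 0.087],
    [[0, 0, 0.15], 0, 0.087],
    [[0, 0, 0.155], 0, 0.087],
    [[0, 0, 0.155], 0, 0.087]
  ]
}}

```text
t: 8.82
position: [0.4741, 0.2548, 0.2081]
orientation: [-3.126, -0.298, -0.006]
force: [0.4, -0.3, -1.0]
width: 0.0869
grip_force: 0.0
```

>>> {"name": "arm_command", "arguments": {
  "deltas": [
    [[0.007, -0.014, 0], -1, 0.087],
    [[0.02, -0.042, 0], -2, 0.087],
    [[0.036, -0.074, 0], -4, 0.087],
    [[0.052, -0.107, 0], -6, 0.087],
    [[0.068, -0.14, 0], -8, 0.087],
    [[0.084, -0.173, 0], -10, 0.087],
    [[0.1, -0.206, 0], -11, 0.087],
    [[0.116, -0.239, 0], -11, 0.087]
  ]
}}

```text
t: 9.48
position: [0.5887, 0.012, 0.2039]
orientation: [3.141, -0.007, -0.005]
force: [0.9, 0.2, -0.3]
width: 0.087
grip_force: 0.0
```

>>> {"name": "arm_command", "arguments": {
  "deltas": [
    [[0.01, -0.02, 0], 0, 0.087],
    [[0.015, -0.03, 0], 0, 0.087],
    [[0.016, -0.033, 0], 0, 0.087],
    [[0.016, -0.033, -0.015], 0, 0.087],
    [[0.016, -0.033, -0.035], 0, 0.087],
    [[0.016, -0.033, -0.055], 0, 0.087],
    [[0.016, -0.033, -0.07], 0, 0.087],
    [[0.016, -0.033, -0.08], 0, 0.087]
  ]
}}

```text
t: 10.15
position: [0.6033, -0.0158, 0.1236]
orientation: [-3.141, -0.001, 0.005]
force: [-0.6, 0.1, -0.2]
width: 0.0869
grip_force: 0.0
```

>>> {"name": "arm_command", "arguments": {
  "deltas": [
    [[0, 0, -0.015], 0, 0.087],
    [[0, 0, -0.035], 0, 0.087],
    [[0, 0, -0.055], 0, 0.087],
    [[0, 0, -0.07], 0, 0.087],
    [[0, 0, -0.079], 0, 0.087],
    [[0, 0, -0.081], 0, 0.087],
    [[0, 0, -0.081], 0, 0.087],
    [[0, 0, -0.081], 0, 0.087]
  ]
}}

```text
t: 10.82
position: [0.6058, -0.0172, 0.0458]
orientation: [-3.141, 0.002, -0.002]
force: [0.3, 1.1, 0.1]
width: 0.0869
grip_force: 0.0
```

>>> {"name": "arm_command", "arguments": {
  "deltas": [
    [[0, 0, 0], 0, 0.05],
    [[0, 0, 0], 0, 0.05],
    [[0, 0, 0], 0, 0.05],
    [[0, 0, 0], 0, 0.05],
    [[0, 0, 0], 0, 0.05],
    [[0, 0, 0], 0, 0.05],
    [[0, 0, 0], 0, 0.05],
    [[0, 0, 0], 0, 0.05]
  ],
  "newtons": 25
}}

```text
t: 11.48
position: [0.6055, -0.0177, 0.0453]
orientation: [3.142, -0.003, 0.001]
force: [-0.1, -0.4, 4.3]
width: 0.0601
grip_force: 24.9
```

>>> {"name": "arm_command", "arguments": {
  "deltas": [
    [[0, 0, 0.01], 0, 0.05],
    [[0, 0, 0.03], 0, 0.05],
    [[0, 0, 0.06], 0, 0.05],
    [[0, 0, 0.085], 0, 0.05],
    [[0, 0, 0.1], 0, 0.05],
    [[0, 0, 0.1], 0, 0.05],
    [[0, 0, 0.1], 0, 0.05],
    [[0, 0, 0.1], 0, 0.05]
  ]
}}

```text
t: 12.15
position: [0.6043, -0.0179, 0.1437]
orientation: [3.141, -0.003, -0.003]
force: [0.3, 0.1, -2.2]
width: 0.0597
grip_force: 25.0
```

>>> {"name": "arm_command", "arguments": {
  "deltas": [
    [[0, 0, 0], 0, 0.05],
    [[0, 0, 0], 0, 0.05],
    [[0, 0, 0], 0, 0.05],
    [[0, 0, 0], 0, 0.05],
    [[0, 0, 0], 0, 0.05],
    [[0, 0, 0], 0, 0.05],
    [[0, 0, 0], 0, 0.05],
    [[0, 0, 0], 0, 0.05]
  ]
}}

```text
t: 12.82
position: [0.6053, -0.0177, 0.145]
orientation: [3.142, -0.003, 0.0]
force: [0.3, 0.6, -1.3]
width: 0.0597
grip_force: 25.0
```

Tin C is also light, about 1.7 N. I'm moving it to the far slot at (0.601, 0.276).

>>> {"name": "arm_command", "arguments": {
  "deltas": [
    [[0, 0.008, 0.03], 1, 0.05],
    [[0, 0.028, 0.055], 2, 0.05],
    [[0, 0.058, 0.065], 4, 0.05],
    [[-0.001, 0.09, 0.065], 6, 0.05],
    [[-0.002, 0.125, 0.065], 8, 0.05],
    [[-0.003, 0.16, 0.065], 10, 0.05],
    [[-0.004, 0.195, 0.065], 11, 0.05],
    [[-0.004, 0.23, 0.065], 11, 0.05]
  ]
}}

```text
t: 13.48
position: [0.601, 0.2138, 0.2102]
orientation: [3.127, 0.3, 0.001]
force: [0.1, -0.4, -2.7]
width: 0.0597
grip_force: 25.0
```

>>> {"name": "arm_command", "arguments": {
  "deltas": [
    [[0, 0.03, 0], 0, 0.05],
    [[0, 0.05, 0], 0, 0.05],
    [[0, 0.06, 0], 0, 0.05],
    [[0, 0.064, 0], 0, 0.05],
    [[0, 0.064, 0], 0, 0.05],
    [[0, 0.064, 0], 0, 0.05],
    [[0, 0.064, 0], 0, 0.05],
    [[0, 0.064, 0], 0, 0.05]
  ]
}}

```text
t: 14.15
position: [0.6019, 0.2743, 0.2101]
orientation: [3.127, 0.295, 0.0]
force: [-0.5, -1.0, -1.9]
width: 0.06
grip_force: 25.0
```

>>> {"name": "arm_command", "arguments": {
  "deltas": [
    [[0, 0, -0.015], 0, 0.05],
    [[0, 0, -0.04], 0, 0.05],
    [[0, 0, -0.07], 0, 0.05],
    [[0, 0, -0.1], 0, 0.05],
    [[0, 0, -0.125], 0, 0.05],
    [[0, 0, -0.142], 0, 0.05],
    [[0, 0, -0.15], 0, 0.05],
    [[0, 0, -0.154], 0, 0.05]
  ]
}}

```text
t: 14.82
position: [0.601, 0.275, 0.0547]
orientation: [3.127, 0.297, -0.003]
force: [-0.4, 0.4, -1.3]
width: 0.0599
grip_force: 25.0
```

>>> {"name": "arm_command", "arguments": {
  "deltas": [
    [[0, 0, -0.001], 0, 0.05],
    [[0, 0, -0.002], 0, 0.05],
    [[0, 0, -0.003], 0, 0.05],
    [[0, 0, -0.004], 0, 0.05],
    [[0, 0, -0.005], 0, 0.05],
    [[0, 0, -0.006], 0, 0.05],
    [[0, 0, -0.006], 0, 0.05],
    [[0, 0, -0.006], 0, 0.05]
  ]
}}

```text
t: 15.48
position: [0.6016, 0.2765, 0.0504]
orientation: [-3.127, -0.299, -0.001]
force: [0.7, -0.1, 1.2]
width: 0.0597
grip_force: 25.0
```

>>> {"name": "arm_command", "arguments": {
  "deltas": [
    [[0, 0, -0.001], 0, 0.087],
    [[0, 0, -0.001], 0, 0.087],
    [[0, 0, -0.001], 0, 0.087],
    [[0, 0, -0.001], 0, 0.087],
    [[0, 0, -0.001], 0, 0.087],
    [[0, 0, -0.001], 0, 0.087],
    [[0, 0, -0.001], 0, 0.087],
    [[0, 0, 0], 0, 0.087]
  ]
}}

```text
t: 16.15
position: [0.6011, 0.2762, 0.0498]
orientation: [3.127, 0.299, -0.0]
force: [0.0, 0.1, -0.5]
width: 0.087
grip_force: 0.0
```

>>> {"name": "arm_command", "arguments": {
  "deltas": [
    [[0, 0, 0.01], 0, 0.087],
    [[0, 0, 0.03], 0, 0.087],
    [[0, 0, 0.06], 0, 0.087],
    [[0, 0, 0.095], 0, 0.087],
    [[0, 0, 0.13], 0, 0.087],
    [[0, 0, 0.15], 0, 0.087],
    [[0, 0, 0.156], 0, 0.087],
    [[0, 0, 0.156], 0, 0.087]
  ]
}}

```text
t: 16.82
position: [0.6022, 0.2769, 0.2087]
orientation: [-3.126, -0.298, -0.006]
force: [0.5, 0.3, -0.7]
width: 0.087
grip_force: 0.0
```

>>> {"name": "arm_command", "arguments": {
  "deltas": [
    [[0, -0.012, 0], -2, 0.087],
    [[-0.001, -0.037, 0], -5, 0.087],
    [[-0.002, -0.07, 0], -9, 0.087],
    [[-0.004, -0.105, 0], -13, 0.087],
    [[-0.006, -0.14, 0], -17, 0.087],
    [[-0.008, -0.175, 0], -21, 0.087],
    [[-0.009, -0.21, 0], -23, 0.087],
    [[-0.01, -0.245, 0], -23, 0.087]
  ]
}}

```text
t: 17.48
position: [0.5894, 0.0282, 0.2039]
orientation: [3.122, -0.339, -0.005]
force: [0.3, -0.2, 0.2]
width: 0.0869
grip_force: 0.0
```

>>> {"name": "arm_command", "arguments": {
  "deltas": [
    [[-0.001, -0.035, 0], 0, 0.087],
    [[-0.002, -0.07, 0], 0, 0.087],
    [[-0.003, -0.105, 0], 0, 0.087],
    [[-0.004, -0.14, 0], 0, 0.087],
    [[-0.004, -0.165, 0], 0, 0.087],
    [[-0.004, -0.175, 0], 0, 0.087],
    [[-0.004, -0.177, 0], 0, 0.087],
    [[-0.004, -0.177, 0], 0, 0.087]
  ]
}}

```text
t: 18.15
position: [0.5864, -0.1456, 0.2046]
orientation: [-3.123, 0.333, 0.004]
force: [-0.3, 0.8, 0.2]
width: 0.0866
grip_force: 0.0
```

```bash
python3 - <<'E'
from bench import sensors, viewer
from h import *
s=sensors.sense(); print(s["position"],s["orientation"])
for n in("top","side"):
    d=viewer.read_camera(n)
    for r in rects(d,*YEL,.105,80): print(n,r)
    if n=="top":cv2.imwrite("pics/top2.png",d["frame"][:,:,::-1])
E
```

```text
[ 0.58637915 -0.14561525  0.20461968] [-3.12308643  0.33348717  0.0035239 ]
top (array([233., 223.]), array([472.9, 254.5]), array([58.6, 59. ]), 11.0)
top (array([227., 179.]), array([602. , 277.9]), array([59., 59.]), 11.7)
side (array([349., 248.]), array([ 586.1, -153.8]), array([56.6, 57.7]), 78.8)
side (array([295., 128.]), array([470.9, 249.9]), array([58.4, 59.5]), 11.2)
```

View pics/top2.png

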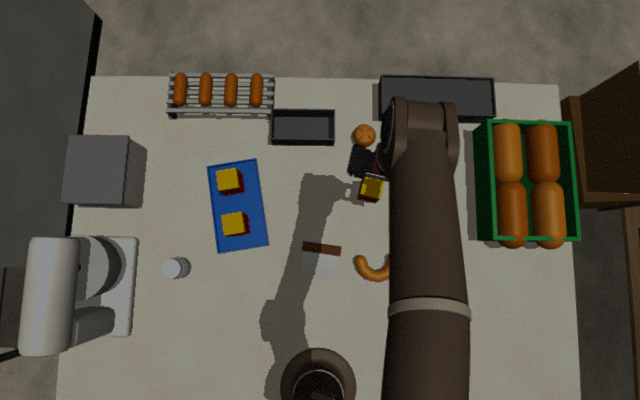

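Both light tins stand upright on the tray, at (229,181) and (234,223). The third tin is at (371,189), below the gripper.

>>> {"name": "arm_command", "arguments": {
  "deltas": [
    [[0, 0, -0.015], 0, 0.087],
    [[0, 0, -0.04], 0, 0.087],
    [[0, 0, -0.068], 0, 0.087],
    [[0, 0, -0.096], 0, 0.087],
    [[0, 0, -0.124], 0, 0.087],
    [[0, 0, -0.148], 0, 0.087],
    [[0, 0, -0.158], 0, 0.087],
    [[0, 0, -0.16], 0, 0.087]
  ]
}}

```text
t: 18.92
position: [0.5859, -0.1435, 0.0438]
orientation: [-3.123, 0.327, 0.006]
force: [0.8, -0.2, -0.4]
width: 0.087
grip_force: 0.0
```

>>> {"name": "arm_command", "arguments": {
  "deltas": [
    [[0, 0, 0], 0, 0.05],
    [[0, 0, 0], 0, 0.05],
    [[0, 0, 0], 0, 0.05],
    [[0, 0, 0], 0, 0.05],
    [[0, 0, 0], 0, 0.05],
    [[0, 0, 0], 0, 0.05],
    [[0, 0, 0], 0, 0.05],
    [[0, 0, 0], 0, 0.05]
  ],
  "newtons": 40
}}

```text
t: 19.58
position: [0.588, -0.1459, 0.0472]
orientation: [3.124, -0.331, 0.003]
force: [-0.8, -0.0, 6.9]
width: 0.0595
grip_force: 40.0
```

>>> {"name": "arm_command", "arguments": {
  "deltas": [
    [[0, 0, 0.01], 0, 0.05],
    [[0, 0, 0.03], 0, 0.05],
    [[0, 0, 0.06], 0, 0.05],
    [[0, 0, 0.09], 0, 0.05],
    [[0, 0, 0.12], 0, 0.05],
    [[0, 0, 0.15], 0, 0.05],
    [[0, 0, 0.18], 0, 0.05],
    [[0, 0, 0.2], 0, 0.05]
  ]
}}

```text
t: 20.25
position: [0.5873, -0.1457, 0.2492]
orientation: [3.124, -0.331, 0.003]
force: [1.3, 0.3, -3.5]
width: 0.0594
grip_force: 40.0
```

>>> {"name": "arm_command", "arguments": {
  "deltas": [
    [[0, 0, 0.005], 0, 0.05],
    [[0, 0, 0.005], 0, 0.05],
    [[0, 0, 0.005], 0, 0.05],
    [[0, 0, 0.005], 0, 0.05],
    [[0, 0, 0.005], 0, 0.05],
    [[0, 0, 0.005], 0, 0.05],
    [[0, 0, 0.005], 0, 0.05],
    [[0, 0, 0.005], 0, 0.05]
  ]
}}

```text
t: 20.92
position: [0.5871, -0.1457, 0.2504]
orientation: [-3.124, 0.331, 0.001]
force: [0.1, 0.4, -4.3]
width: 0.0596
grip_force: 40.0
```

>>> {"name": "arm_command", "arguments": {
  "deltas": [
    [[0, 0, 0], 0, 0.05],
    [[0, 0, 0], 0, 0.05],
    [[0, 0, 0], 0, 0.05],
    [[0, 0, 0], 0, 0.05],
    [[0, 0, 0], 0, 0.05],
    [[0, 0, 0], 0, 0.05],
    [[0, 0, 0], 0, 0.05],
    [[0, 0, 0], 0, 0.05]
  ]
}}

```text
t: 21.58
position: [0.5872, -0.1457, 0.251]
orientation: [3.124, -0.331, -0.0]
force: [-0.4, -0.3, -5.0]
width: 0.0599
grip_force: 40.0
```

```bash
python3 - <<'E'
from bench import sensors, viewer
import cv2
d=viewer.read_camera("side"); cv2.imwrite("pics/side2.png",d["frame"][:,:,::-1])
s=sensors.sense(); print(s["position"],s["force"],s["width"],s["grip_force"])
E
```

```text
[ 0.58726938 -0.14567549  0.25096394] [ 0.64754851 -0.09320315 -4.27586209] 0.05971787348056199 39.99202374368906
```

View pics/side2.png

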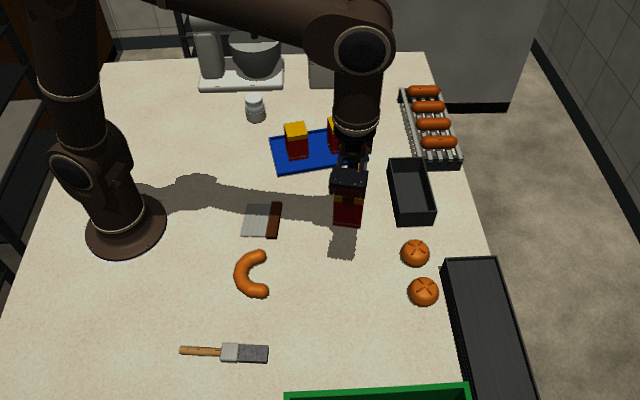

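The heavy tin (about 4.5 N) hangs upright in the gripper at (348,210), with its underside about 0.20 m up. The light tins stand on the tray at (296,142) and (335,135), and the bystanders are untouched.

```bash
python3 -c "
from bench import ticket
print(ticket.hand_in())"
```

```text
the job is handed in; nothing more can be done
None
```

I handed the job in with both light tins standing free on the tray and the heavy tin (the middle of the three, about 4.5 N) held still and upright, its underside about 0.20 m above the table; the hand-in gave no verdict.

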